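# Press the spice jar to the bottom of its spring-lift well and hold it

### The job

Put the spice jar (the straight jar with the broad flat screw cap) upright into the round spring-lift well on the worktop, so that it stands on the sprung plate inside, then press the jar down until the plate meets its hard stop, firmly but without ramming it. Finish while still holding the jar in the gripper, pressed down at the stop, so that I can set the catch. Leave everything else standing where it is, and mind the tall fridge close behind the robot on its left.

Things in the scene. Friction and masses are not known exactly. Their poses are not given: they have to be found in the camera images.
- spice_jar: spice jar to be pressed home: round straight jar, 41 mm in diameter, 106 mm tall with its broad flat dark screw cap (as wide as the jar, top 20 mm), about 0.11 kg, loose, stands upright. Origin at the centre of its underside, z up.
- well: spring-lift well, fixed to the worktop: round light-wood cup, 72 mm across, 54 mm tall, on a flange 88 mm across and 6 mm thick; round bore 50 mm across, open at the top. A small brass catch pin sticks out 13 mm from its side at 32 mm height. Origin on the worktop on the bore's axis, z up. (Beside the robot, not here: a tall fridge fills x < -0.19, y > 0.09; a wide shoulder can strike it as the base turns.)
- well_mouth (a point): centre of the well's open mouth, on the bore's axis, 54 mm above the worktop.
- plate_top (a point): centre of the top of the sprung steel lift plate (46 mm across) inside the bore, which moves with it: 40 mm above the worktop at rest (14 mm below the rim), 16 mm at the hard stop.
- lift_plate (a joint): downward travel of the lift plate in m: 0 at rest (up), hard stop at 0.024. Its spring carries the jar's weight: about 4 N to start moving it, rising evenly to about 9 N at the stop; it rises again when let go.
- salt_shaker: bystander, loose, to be left alone: salt shaker, 44 mm wide, 90 mm tall, waisted, with a domed pierced top. Origin at the centre of its underside.
- dropper_bottle: bystander, loose, to be left alone: small bottle, 34 mm wide, 102 mm tall, with a pointed dropper top. Origin at the centre of its underside.
- tin: bystander, loose, to be left alone: food tin, 57 mm wide, 72 mm tall. Origin at the centre of its underside.
- orange: bystander, loose, to be left alone: orange, 77 mm. Origin at the centre of its underside.
- cup: bystander, loose, to be left alone: small wide cup with a handle, 50 mm tall. Origin at the centre of its underside.
- timer: bystander, loose, to be left alone: square wind-up kitchen timer with a round dial, 66 mm. Origin at the centre of its underside.

How it is judged (in metres and radians):
On the way:
1. the jar's foot is inside the well, over the lift plate, which is still up (horizontal distance between spice_jar and well_mouth below 0.012 m and angle between spice_jar's own z axis and vertical below 0.2 rad and z of spice_jar in the frame of well below 0.05 m and value of joint lift_plate below 0.012 m), for 0.1 s.
At the end, for the whole second after the job is handed in: The lift plate is within 2 mm of its stop, pressed there by the jar alone (5 to 50 N); the jar stands in the well (axis within 12 mm), upright within 0.2 rad, at rest, and is still held between the fingers (grasp point not above the cap) (horizontal distance between spice_jar and well_mouth below 0.012 m and angle between spice_jar's own z axis and vertical below 0.2 rad and value of joint lift_plate above 0.022 m and contact force between spice_jar and lift_plate between 5 and 50 N and z of spice_jar in the frame of plate_top below 0.006 m and contact force between the fingers and spice_jar above 2 N and z of the grasp point in the frame of spice_jar below 0.116 m and contact force between each of the arm, the fingers and lift_plate below 0.5 N and linear speed of spice_jar below 0.01 m/s); the arm keeps its last pose, push and grip.
It fails at once if the jar is rammed against the plate (more than 80 N) (contact force between spice_jar and lift_plate above 80 N).
It fails at once if a bystander is shifted more than 3 cm (distance of any of salt_shaker, dropper_bottle, tin, orange, cup, timer from where it was at the start of the episode above 0.03 m).
It fails at once if a bystander is knocked over (angle between any of salt_shaker, dropper_bottle, tin, cup, timer's own z axis and vertical above 0.5 rad).
It also fails if it takes over 32 s, if anything falls off the work surface, if the arm or the gripper's body presses on something with over 40 N, if the wrist force passes 120 N, or if a joint passes its speed limit or range.

### The arm

A 6-joint arm with a two-finger parallel gripper is mounted at the origin on a cart in front of the work surface, level with it; the furniture and walls round the work are solid. World frame = base frame: x ahead of the robot, y to its left, z up, the work surface at z = 0. Lengths are in m, angles in degrees, forces in N, time in s.
With the tool pointing down it reaches from about 0.3 to 0.775 m from the base axis. Payload 14.6 kg.
Tool frame: the origin (TCP) lies on the mounting face of the last link; the fingertips stand 173 mm ahead of it and the grasp point (between the pads) lies 155 mm ahead of it; z points along the fingers, y is the direction in which the jaws open and shut (so a half turn about z gives the same grasp; the last joint's range is limited). The gripper opens to 85 mm and grips with 20 to 120 N. Pads are 22 mm wide; open, the fingers measure 114 mm over their backs; the gripper's body (76 mm by 85 mm) begins 54 mm behind the grasp point. The pads swing forward as they close: fully open they stand 13 mm farther back than shut.
Start: joints at [-72.055, 17.183, 87.147, -0, 75.671, -3.816], TCP at [0.204, -0.511, 0.405] pointing down, gripper open.
Joint ranges: [-173.82, 173.82], [-45.26, 126.66], [13.44, 144.39], [-59.66, 239.66], [0, 175.72], [-146.38, 146.38]. Speed limits (degrees/s): [127.2, 127.2, 147.25, 180, 180, 180].

### API

Orientations are given as [roll, pitch, yaw] about the fixed x, y, z axes, in that order (R = Rz(yaw) Ry(pitch) Rx(roll)).
In Python, from cell import sensors, vision, manip gives the robot as it stands.
- The arm moves only by the shell command python3 -m crank 'ROWS'. ROWS is JSON, a list of rows, each a list of 5 numbers: the shift along the tool's x, y, z in m, then the turn about the tool's z in rad, then the opening, from 0 (shut) to 1 (fully open). In form: [[tx, ty, tz, yaw, gripper], ...]. A call has 1 to 8 rows; each row shifts and turns the commanded pose from where the row before left it, along the tool's axes as they then stand; what a row does not reach is not made up. A row lasts 1/10 s, in which the tool goes at most 50 mm and 8.59 degrees, less where a joint would pass 70% of its speed; a pose out of reach is approached as far as the arm can. A call is refused whole if a number of a shift passes 0.05 or a number of a turn 0.15, either way. A call with a gripper value outside its range is refused whole. The fingers move at their own pace and stop on an object; the grip force is fixed at half the most. Time passes only in rows, so rows that do not move let the fingers close. It gives the time, the measured TCP pose, the force and the opening at its end, in the units of the state.
- sensors.read_state(): the state, without advancing time (a new reading comes with each control period).
- vision.capture(name): name is "scene" or "top" or "wrist"; returns a dict with "frame" (384x512x3 uint8, red, green, blue), "mtx" (3x3 intrinsics, pixels), "k1" (the pictures are not rectified: a ray, as slopes to the right and down, at radius r is drawn at 1 + k1 r^2 times it, then the intrinsics apply), "cam_to_world" (4x4, takes a point from camera to world coordinates); the wrist camera has in their place "T_tool_cam" (4x4, takes a point from camera to tool coordinates, whose origin is the TCP and whose axes are the flange's). Camera axes: x right, y down, z forward; pixel columns grow to the right and rows downward; lengths in m; the calibration is good to about 2 mm. A picture is of the moment at which its call begins: read the wrist's pose just before it. There is no depth.
- manip.finish_job(): hands the job in, once; it reports no verdict.
The state is a dict: "time": time; "joint_positions": joint angles; "qvel": joint speeds; "joint_torque": joint torques, N m; "position": TCP position; "tool_rot": TCP orientation; "contact_force": force on the tool from outside, world axes, zero at the start; "ft_torque": the same for the moment, N m; "finger_gap": finger opening in m.
Only numpy, scipy, OpenCV 4.12 (cv2) and the standard library are available. Lean on these libraries where they do the work, as an engineer would, in place of code of your own. Each camera call takes 0.05 s, during which the arm holds its last target.

## Working session

There is one attempt and no reset: what is moved stays moved. The work goes in short steps, Python scripts to look and compute and a shell command to move; the robot and the scene stay as the last step left them, time stands still between calls to the robot, and variables do not carry over. Pictures are saved under pics/ and viewed, and the job is handed in when it is done.

```bash
ls; mkdir -p pics
python3 - <<'E'
from cell import sensors, vision
import cv2, numpy as np
s=sensors.read_state(); print(s)
for n in ["scene","top","wrist"]:
    d=vision.capture(n); cv2.imwrite(f"pics/{n}0.png",d["frame"][:,:,::-1])
    np.savez(f"pics/{n}0.npz",**d)
    print(n,{k:np.round(v,4).tolist() if not np.isscalar(v) else v for k,v in d.items() if k!="frame"})
E
```

```text
pics
{'time': 0.0, 'joint_positions': array([-7.20551960e+01,  1.72137625e+01,  8.71796114e+01,  1.65398650e-03,
        7.56707611e+01, -3.81493498e+00]), 'qvel': array([ 0.10658479,  0.09846345,  0.06158704,  0.00307243, -0.0294147 ,
        0.03632225]), 'joint_torque': array([-7.04049635e-04, -5.43496585e+01, -3.61797631e+01, -6.06776257e-05,
        4.02006990e-03,  1.80522972e-05]), 'position': array([ 0.20388976, -0.51077235,  0.40414416]), 'tool_rot': array([-1.79936114e+02, -5.86567452e-03,  2.17593254e+01]), 'contact_force': array([-0.5293324 ,  0.3344208 , -0.27195612]), 'ft_torque': array([-0.0279573 ,  0.00072459, -0.00242374]), 'finger_gap': 0.08538332184096183}
scene {'mtx': [[406.0207, 0.0, 255.7541], [0.0, 406.0207, 187.9677], [0.0, 0.0, 1.0]], 'k1': -0.016634028144911866, 'cam_to_world': [[-0.6253, -0.5501, 0.5535, -0.069], [-0.7802, 0.4555, -0.4287, 0.5927], [-0.0162, -0.6999, -0.714, 0.7843], [0.0, 0.0, 0.0, 1.0]]}
top {'mtx': [[371.3736, 0.0, 255.1116], [0.0, 371.3736, 196.8963], [0.0, 0.0, 1.0]], 'k1': -0.12018779799577962, 'cam_to_world': [[0.0268, -0.9864, 0.1623, 0.3192], [-0.9996, -0.028, -0.0046, 0.1852], [0.0091, -0.1621, -0.9867, 0.9757], [0.0, 0.0, 0.0, 1.0]]}
wrist {'mtx': [[343.2119, 0.0, 250.0308], [0.0, 343.2119, 190.2415], [0.0, 0.0, 1.0]], 'k1': -0.08370732075055258, 'T_tool_cam': [[-0.0003, -0.9548, -0.2972, 0.0765], [1.0, -0.0001, -0.0005, 0.0007], [0.0004, -0.2972, 0.9548, 0.0317], [0.0, 0.0, 0.0, 1.0]]}
```

View pics/scene0.png

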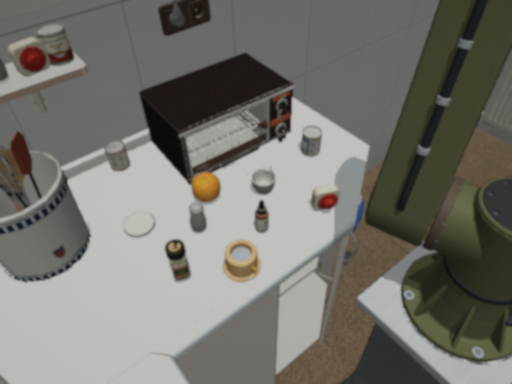

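View pics/top0.png

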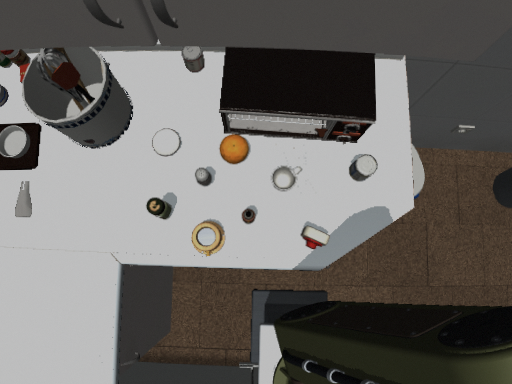

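View pics/wrist0.png

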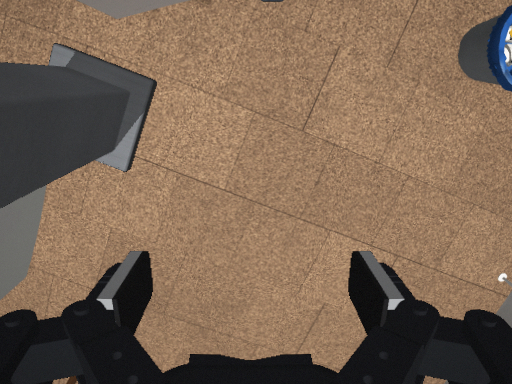

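The pictures show the jar at about scene (177,258) / top (158,207) and the well at scene (241,260) / top (207,237). The dropper bottle, shaker, orange, cup, timer and tin are all further right. I'll zoom in next to measure.

```bash
cat > h.py <<'E'
import numpy as np, cv2
def ray(d,u,v,T=None):
    T=d["cam_to_world"] if T is None else T
    k=np.array([[float(d["k1"]),0,0,0]]).ravel()
    p=cv2.undistortPoints(np.array([[[u,v]]],float),d["mtx"],k,None,None,criteria=(3,50,1e-10)).ravel() if False else cv2.undistortPoints(np.array([[[u,v]]],float),d["mtx"],k).ravel()
    return T[:3,3], T[:3,:3]@np.array([p[0],p[1],1.])
def plane(d,u,v,z,T=None):
    o,r=ray(d,u,v,T); return o+r*(z-o[2])/r[2]
def tri(rs):
    A=np.zeros((3,3));b=np.zeros(3)
    for o,r in rs:
        r=r/np.linalg.norm(r);P=np.eye(3)-np.outer(r,r);A+=P;b+=P@o
    return np.linalg.solve(A,b)
E
python3 - <<'E'
import numpy as np,cv2
for n,(x,y,w,h) in {"scene":(140,180,200,120),"top":(130,130,200,130)}.items():
    f=np.load(f"pics/{n}0.npz")["frame"][:,:,::-1]
    cv2.imwrite(f"pics/{n}0z.png",cv2.resize(f[y:y+h,x:x+w],None,fx=4,fy=4,interpolation=2))
E
```

```text
(no output)
```

View pics/scene0z.png

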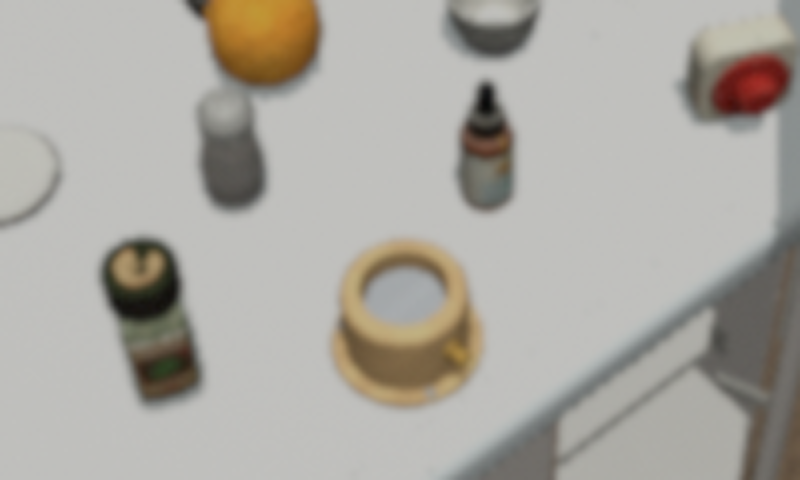

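View pics/top0z.png

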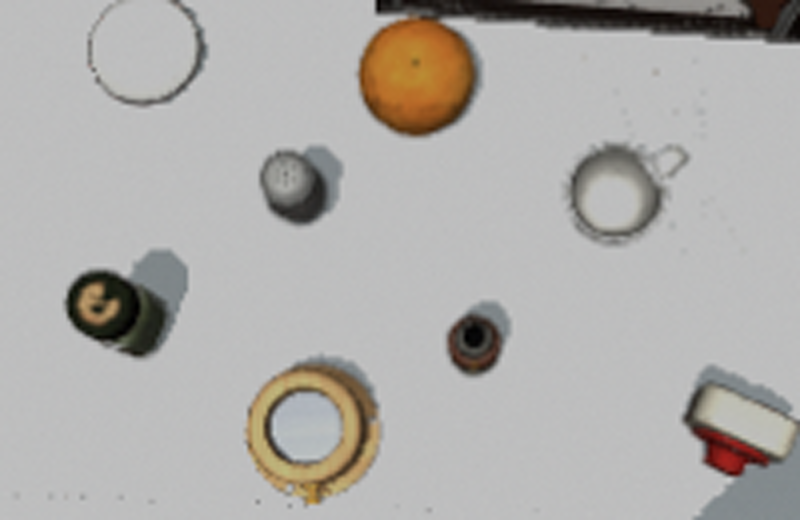

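Run:
```python
from h import *
S=np.load("pics/scene0.npz");T=np.load("pics/top0.npz")
def zs(x,y):return ray(S,140+x/4-.375,180+y/4-.375)
def zt(x,y):return ray(T,130+x/4-.375,130+y/4-.375)
def ps(x,y,z):return np.round(plane(S,140+x/4-.375,180+y/4-.375,z),4)
def pt(x,y,z):return np.round(plane(T,130+x/4-.375,130+y/4-.375,z),4)
print("jar",ps(141,268,.106),pt(103,305,.106),tri([zs(141,268),zt(103,305)]))
print("well",ps(405,291,.054),pt(306,425,.054),tri([zs(405,291),zt(306,425)]))
print("salt top",pt(288,175,.085),ps(225,110,.085));print("dropper",pt(472,338,.1),ps(487,95,.1))
print("orange",pt(417,77,.04));print("cup",pt(614,195,.05)); print("timer",pt(745,420,.06))
print("pin",pt(314,495,.032))
```

```text
jar [0.4311 0.4196 0.106 ] [0.4339 0.4178 0.106 ] [0.43424678 0.41866299 0.10199979]
well [0.3643 0.3023 0.054 ] [0.3695 0.2996 0.054 ] [0.36931024 0.29992386 0.04661283]
salt top [0.5206 0.3142 0.085 ] [0.5131 0.3184 0.085 ]
dropper [0.4213 0.1977 0.1   ] [0.4151 0.2027 0.1   ]
orange [0.5987 0.2397 0.04  ]
cup [0.5213 0.1107 0.05  ]
timer [0.3795 0.0282 0.06  ]
pin [0.3268 0.2953 0.032 ]
```

Jar is at about (0.433, 0.418) and the well at about (0.368, 0.300). I'll swing over the well first at the current height, look there, then go on to the jar.

```bash
python3 -m crank '[[0.0335,-0.031,0,0,1],[0.0335,-0.031,0,0,1],[0.0335,-0.031,0,0,1],[0.0335,-0.031,0,0,1],[0.0335,-0.031,0,0,1],[0.0335,-0.031,0,0,1],[0.0335,-0.031,0,0,1],[0.0335,-0.031,0,0,1]]'
python3 -m crank '[[0.0335,-0.031,0,0,1],[0.0335,-0.031,0,0,1]]'
```

```text
time: 0.95
position: [0.3611, -0.1793, 0.4047]
tool_rot: [180.0, -0.0, 21.7]
contact_force: [0.5, -1.3, -0.9]
finger_gap: 0.0852
time: 1.15
position: [0.4004, -0.0968, 0.4048]
tool_rot: [180.0, -0.0, 21.8]
contact_force: [0.5, -0.9, 0.2]
finger_gap: 0.0855
```

```bash
python3 -m crank '[[0.0132,-0.0422,0,0,1],[0.0132,-0.0422,0,0,1],[0.0132,-0.0422,0,0,1],[0.0132,-0.0422,0,0,1],[0.0132,-0.0422,0,0,1],[0.0132,-0.0422,0,0,1],[0.0132,-0.0422,0,0,1]]'
python3 -m crank '[[0.0132,-0.0422,0,0,1],[0.0132,-0.0422,0,0,1],[0,0,0,-0.15,1],[0,0,0,-0.15,1],[0,0,0,-0.15,1],[0,0,0,-0.15,1],[0,0,0,-0.15,1],[0,0,0,-0.15,1]]'
python3 -m crank '[[0,0,0,-0.15,1],[0,0,0,-0.141,1],[0,0,0,0,1]]'
python3 - <<'E'
from cell import sensors, vision
import cv2, numpy as np
s=sensors.read_state(); d=vision.capture("wrist")
cv2.imwrite("pics/w1.png",d["frame"][:,:,::-1]); np.savez("pics/w1.npz",pos=s["position"],rot=s["tool_rot"],**d)
print(s["joint_positions"],s["contact_force"],s["joint_torque"])
E
```

```text
time: 1.85
position: [0.3757, 0.2118, 0.4047]
tool_rot: [180.0, -0.0, 21.8]
contact_force: [0.8, -0.8, 0.1]
finger_gap: 0.0853
time: 2.65
position: [0.3696, 0.2981, 0.4045]
tool_rot: [-180.0, 0.0, 73.7]
contact_force: [0.5, 0.4, 0.8]
finger_gap: 0.0855
time: 2.95
position: [0.3696, 0.2981, 0.4045]
tool_rot: [-180.0, 0.0, 90.1]
contact_force: [0.2, -1.6, 0.5]
finger_gap: 0.0858
[ 3.44628780e+01  7.55274017e+00  9.88746303e+01 -1.25906128e-03
  7.35893286e+01  3.43299110e+01] [ 0.20699865 -1.55659623  0.5497361 ] [ 5.49942037e-03 -4.37973404e+01 -3.57210875e+01 -2.14094391e-03
  1.15766012e-03 -2.74999224e+00]
```

View pics/w1.png

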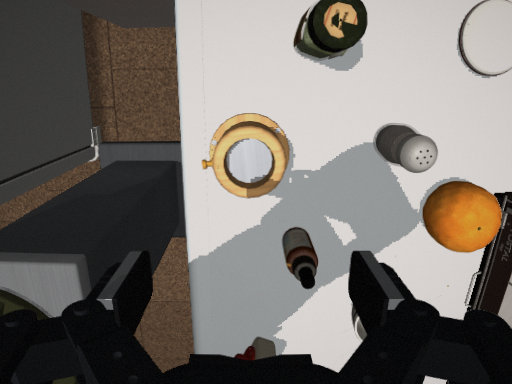

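The wrist picture shows the well's bore near (249,160) with the pin on its left side at (207,163), and the jar's cap near (339,20). I'll fit circles to both.

```bash
cat >> h.py <<'E'
from scipy.spatial.transform import Rotation as Ro
def Tw(d):
    T=np.eye(4);T[:3,:3]=Ro.from_euler("xyz",d["rot"],degrees=True).as_matrix();T[:3,3]=d["pos"]
    return T@d["T_tool_cam"]
def circ(P):
    P=np.asarray(P);A=np.c_[2*P,np.ones(len(P))];s=np.linalg.lstsq(A,(P**2).sum(1),rcond=None)[0]
    return s[:2],np.sqrt(s[2]+s[:2]@s[:2])
E
python3 - <<'E'
from h import *
d=dict(np.load("pics/w1.npz")); f=d["frame"][:,:,::-1].copy(); T=Tw(d); print(T[:3,3])
hsv=cv2.cvtColor(f,cv2.COLOR_BGR2HSV)
wood=((hsv[...,0]>8)&(hsv[...,0]<30)&(hsv[...,1]>60)&(hsv[...,2]>60)).astype(np.uint8)
roi=np.zeros_like(wood); roi[100:210,195:300]=wood[100:210,195:300]
# hole contour
cs,hi=cv2.findContours(roi,cv2.RETR_CCOMP,cv2.CHAIN_APPROX_NONE)
for c,h in zip(cs,hi[0]):
    if cv2.contourArea(c)>200:
        P=c[:,0,:]; W=np.array([plane(d,u,v,.054,T)[:2] for u,v in P])
        print("hole" if h[3]>=0 else "outer",len(P),cv2.fitEllipse(c),circ(W))
dark=((hsv[...,2]<70)).astype(np.uint8)
f2=cv2.resize(f[0:210,190:400],None,fx=3.8,fy=2.8*3.8/2.8,interpolation=2)
f2=cv2.resize(f[0:210,190:400],None,fx=2.8,fy=2.8,interpolation=2);cv2.imwrite("pics/w1z.png",f2)
m2=cv2.resize(roi[0:210,190:400]*255,None,fx=2.8,fy=2.8,interpolation=0);cv2.imwrite("pics/w1m.png",m2)
E
```

```text
[0.37021177 0.37356473 0.37278189]
outer 279 ((247.9940948486328, 155.19390869140625), (80.01458740234375, 83.53297424316406), 19.127614974975586) (array([0.36843936, 0.30777994]), np.float64(0.0387091696982932))
hole 133 ((248.97747802734375, 160.2030792236328), (45.65086364746094, 47.437801361083984), 86.17491149902344) (array([0.36921247, 0.30382507]), np.float64(0.02227812975075779))
```

View pics/w1z.png

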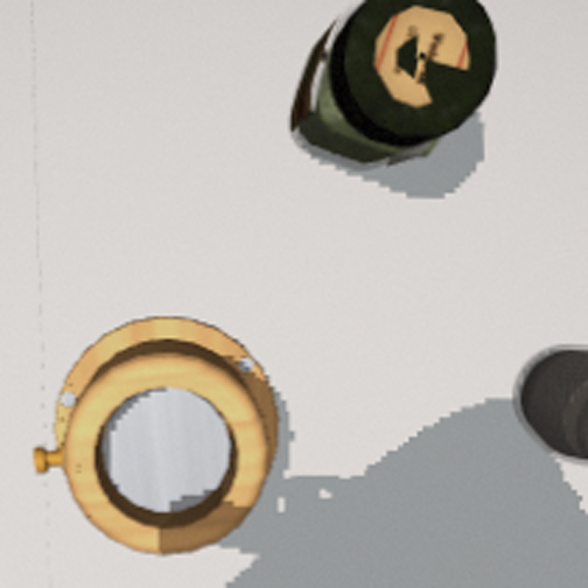

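View pics/w1m.png

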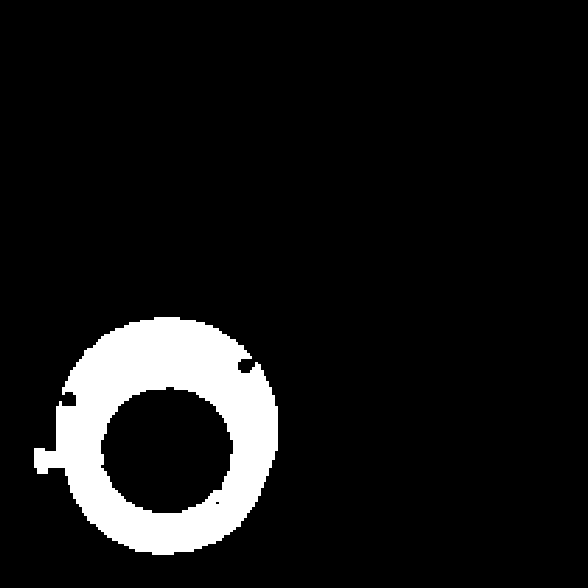

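Run:
```python
from h import *
d=dict(np.load("pics/w1.npz")); T=Tw(d)
Z=lambda x,y:plane(d,190+x/2.8-.32,y/2.8-.32,.054,T)[:2]
print("bore",circ([Z(95,455),Z(237,455),Z(166,388),Z(166,527)]))
print("rim low",[np.round(Z(*p),4) for p in [(166,554)]],"-> y c",Z(166,554)[1]+.036)
print("flange top",plane(d,190+167/2.8-.32,317/2.8-.32,.006,T)[1]-.044)
print("jar rough",plane(d,339.5,20,.106,T))
S=np.load("pics/scene0.npz");Tt=np.load("pics/top0.npz")
```

```text
bore (array([0.36920545, 0.30096148]), np.float64(0.024129207241577046))
rim low [array([0.3692, 0.267 ])] -> y c 0.30295304528289874
flange top 0.3005647919609596
jar rough [0.43464731 0.41957032 0.106     ]
```

```bash
python3 -m crank '[[0.03,0.016,0,0,1],[0.03,0.016,0,0,1],[0.03,0.016,0,0,1],[0.031,0.016,0,0,1],[0,0,0.04,0,1],[0,0,0,0,1],[0,0,0,0,1]]'
python3 - <<'E'
from cell import sensors, vision
import cv2, numpy as np
s=sensors.read_state(); d=vision.capture("wrist")
cv2.imwrite("pics/w2.png",d["frame"][:,:,::-1]); np.savez("pics/w2.npz",pos=s["position"],rot=s["tool_rot"],**d)
print(s["joint_positions"],s["position"],s["tool_rot"],s["contact_force"],s["joint_torque"])
E
```

```text
time: 3.7
position: [0.4336, 0.4189, 0.3648]
tool_rot: [-179.9, 0.1, 89.9]
contact_force: [-0.1, 0.0, 0.4]
finger_gap: 0.086
[ 4.05304279e+01  2.58052768e+01  8.07771591e+01 -3.03263694e-03
  7.35208646e+01  4.06755786e+01] [0.43358246 0.41886207 0.36478529] [-1.79923550e+02  6.95330101e-02  8.98557586e+01] [-0.13548469  0.03301006  0.41622428] [ 3.14586516e-01 -5.83085632e+01 -3.33545280e+01  9.15843237e-03
 -2.03771805e-01  7.03108613e-02]
```

View pics/w2.png

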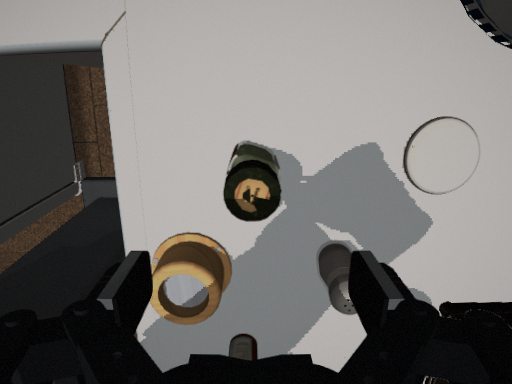

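Run:
```python
from h import *
d=dict(np.load("pics/w2.npz")); f=d["frame"][:,:,::-1]
f2=cv2.resize(f[130:340,140:300],None,fx=2.8,fy=2.8,interpolation=2)
cv2.imwrite("pics/w2z.png",cv2.convertScaleAbs(f2,alpha=1.5,beta=10))
```

```text
(no output)
```

View pics/w2z.png

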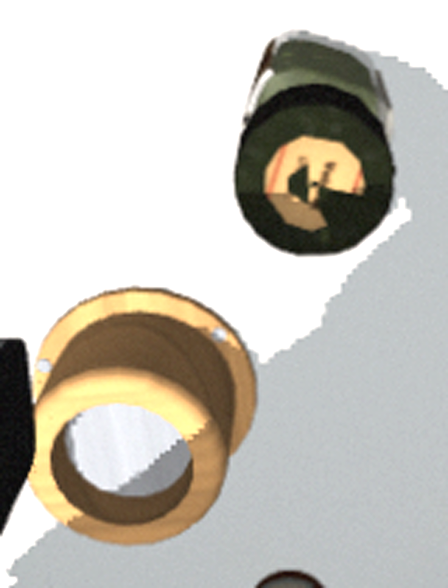

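Run:
```python
from h import *
d=dict(np.load("pics/w2.npz")); T=Tw(d)
Z=lambda x,y,z:plane(d,140+x/2.8-.32,130+y/2.8-.32,z,T)[:2]
print("cap",circ([Z(*p,.106) for p in [(236,178),(392,178),(314,254),(314,100)]]), Z(236,178,.106),Z(392,178,.106),Z(314,254,.106))
print("bore",circ([Z(*p,.054) for p in [(50,463),(193,463),(121,403),(121,524)]]))
print("rim",circ([Z(*p,.054) for p in [(30,463),(228,455),(128,545),(138,368)]]))
```

```text
cap (array([0.43520846, 0.42106272]), np.float64(0.019722544939508594)) [0.41584832 0.4213566 ] [0.4545697  0.42126727] [0.43518507 0.40099073]
bore (array([0.36962085, 0.30189134]), np.float64(0.024468044337531962))
rim (array([0.37218656, 0.30414408]), np.float64(0.03487057863550167))
```

```bash
python3 -m crank '[[0.0015,0.0012,0.03,0,1],[0,0,0.04,0,1],[0,0,0.035,0,1],[0,0,0.02,0,1],[0,0,0.01,0,1],[0,0,0,0,1]]'
python3 -m crank '[[0,0,0,0,0.3],[0,0,0,0,0.3],[0,0,0,0,0.3],[0,0,0,0,0.3],[0,0,0,0,0.3],[0,0,0,0,0.3]]'
```

```text
time: 4.35
position: [0.435, 0.4205, 0.2303]
tool_rot: [180.0, -0.0, 89.9]
contact_force: [0.2, 0.3, 0.6]
finger_gap: 0.0855
time: 4.95
position: [0.435, 0.4208, 0.2314]
tool_rot: [179.9, -0.1, 90.0]
contact_force: [-4.0, -1.1, 8.9]
finger_gap: 0.0421
```

```bash
python3 -m crank '[[0,0,0,0,0],[0,0,0,0,0],[0,0,0,0,0],[0,0,-0.02,0,0],[0,0,-0.03,0,0],[0,0,-0.04,0,0],[0,0,0,0,0],[0,0,0,0,0]]'
python3 - <<'E'
from cell import sensors, vision
import cv2, numpy as np
s=sensors.read_state(); d=vision.capture("wrist")
cv2.imwrite("pics/w3.png",d["frame"][:,:,::-1]); np.savez("pics/w3.npz",pos=s["position"],rot=s["tool_rot"],**d)
e=vision.capture("scene");cv2.imwrite("pics/s3.png",e["frame"][:,:,::-1]);np.savez("pics/s3.npz",**e)
t=vision.capture("top");cv2.imwrite("pics/t3.png",t["frame"][:,:,::-1]);np.savez("pics/t3.npz",**t)
print(s["joint_positions"],s["position"],s["tool_rot"],s["contact_force"])
E
```

```text
time: 5.75
position: [0.4347, 0.4205, 0.3206]
tool_rot: [179.9, -0.1, 90.0]
contact_force: [0.6, -1.2, -1.1]
finger_gap: 0.0419
[ 4.05784243e+01  2.84772394e+01  8.30277283e+01 -1.42220464e-03
  6.83935439e+01  4.05806231e+01] [0.43474628 0.42052513 0.32057653] [ 1.79922060e+02 -6.50149194e-02  8.99983679e+01] [ 0.57898348 -1.19789108 -1.08095865]
```

View pics/w3.png

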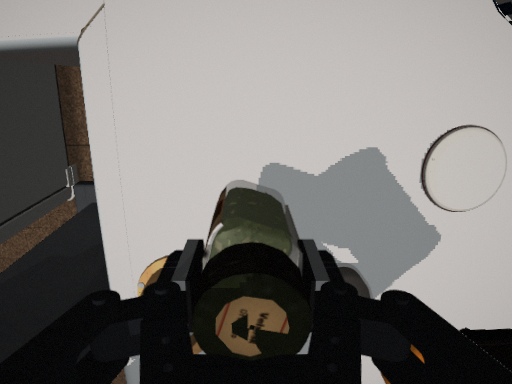

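View pics/s3.png

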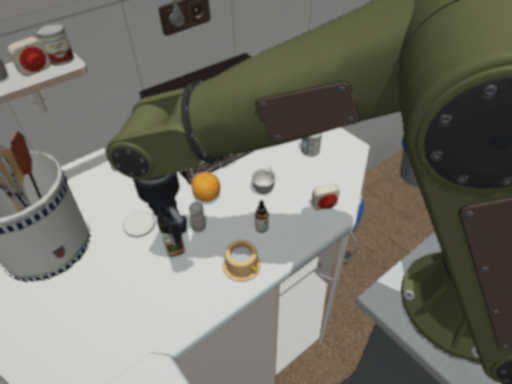

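View pics/t3.png

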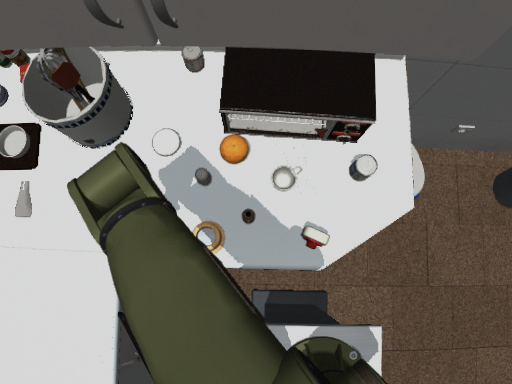

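Jar is lifted and held: the cap is near (252,327) and the foot's far edge near (248,181) in the wrist view. The bystanders haven't moved. I'll check where the jar sits in the hand.

Run:
```python
from h import *
d=dict(np.load("pics/w3.npz")); T=Tw(d); f=d["frame"][:,:,::-1]
cv2.imwrite("pics/w3z.png",cv2.convertScaleAbs(cv2.resize(f[165:375,180:330],None,fx=2.8,fy=2.8,interpolation=2),alpha=2,beta=25))
zb=.3206-.2310; print(plane(d,248,181,zb,T)-[0,.0205,0], plane(d,252,357,zb+.106,T)+[0,.0205,0])
```

```text
[0.43456541 0.41971083 0.0896    ] [0.43633462 0.42774981 0.1956    ]
```

View pics/w3z.png

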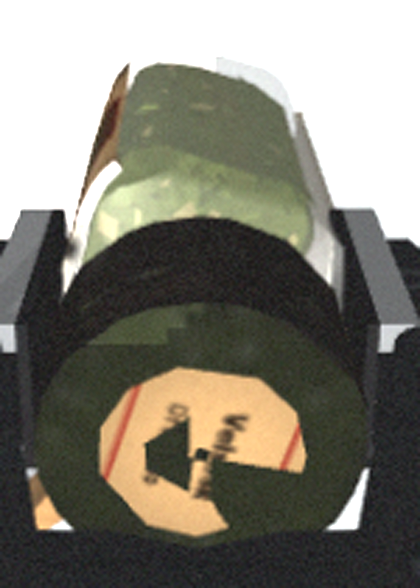

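Run:
```python
from h import *
d=dict(np.load("pics/w3.npz")); T=Tw(d)
Z=lambda x,y,z:np.round(plane(d,180+x/2.8-.32,165+y/2.8-.32,z,T),4)
zt=.3206-.2310+.106
print("label c",Z(202,451,zt),"top far edge",Z(200,302,zt)-[0,.0205,0],"LR",Z(35,445,zt),Z(368,445,zt))
print("bottom far",Z(175,63,zt-.106)-[0,.0205,0])
```

```text
label c [0.4363 0.4205 0.1956] top far edge [0.436  0.4201 0.1956] LR [0.4166 0.4212 0.1956] [0.4558 0.4212 0.1956]
bottom far [0.431  0.4158 0.0896]
```

```bash
python3 -m crank '[[-0.02,-0.011,0,0,0],[-0.035,-0.0195,0,0,0],[-0.035,-0.0195,0,0,0],[-0.02,-0.011,0,0,0],[-0.009,-0.005,0,0,0],[0,0,0,0,0],[0,0,0,0,0]]'
python3 - <<'E'
from cell import sensors, vision
import cv2, numpy as np
s=sensors.read_state(); d=vision.capture("wrist")
cv2.imwrite("pics/w4.png",d["frame"][:,:,::-1]); np.savez("pics/w4.npz",pos=s["position"],rot=s["tool_rot"],**d)
e=vision.capture("scene");f=e["frame"][:,:,::-1];np.savez("pics/s4.npz",**e)
cv2.imwrite("pics/s4z.png",cv2.resize(f[170:310,140:340],None,fx=4,fy=4,interpolation=2))
print(s["joint_positions"],s["position"],s["tool_rot"],s["contact_force"])
E
```

```text
time: 6.6
position: [0.3693, 0.3022, 0.3196]
tool_rot: [180.0, -0.0, 90.0]
contact_force: [0.3, 0.8, -1.2]
finger_gap: 0.0417
[3.48924677e+01 1.33202166e+01 1.04191473e+02 6.72635773e-03
 6.24781320e+01 3.48921183e+01] [0.36928031 0.3021722  0.31959965] [ 1.79995064e+02 -1.07155684e-02  8.99972423e+01] [ 0.3147815   0.7687755  -1.22696278]
```

View pics/w4.png

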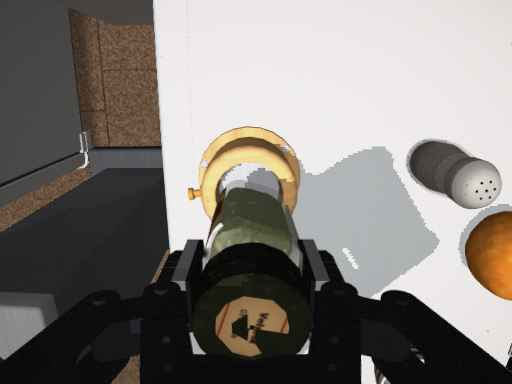

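View pics/s4z.png

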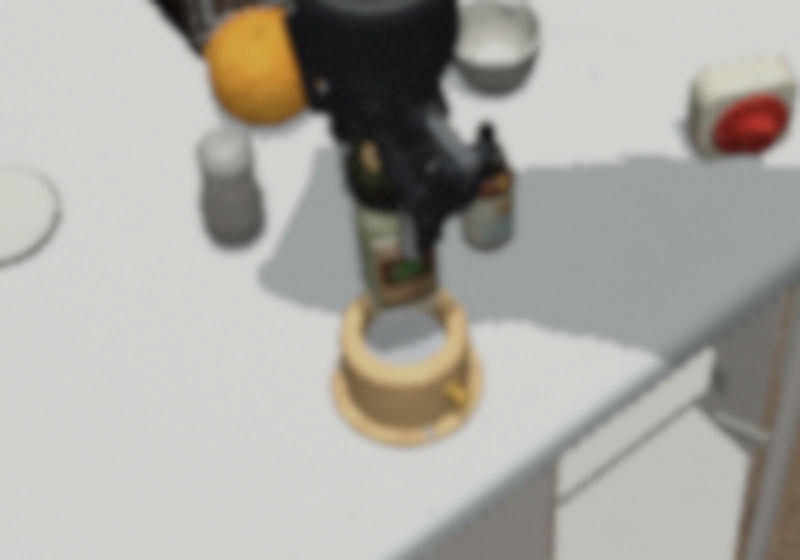

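```bash
python3 -m crank '[[0,0,0.015,0,0],[0,0,0.014,0,0],[0,0,0,0,0],[0,0,0,0,0]]'
python3 - <<'E'
from cell import sensors, vision
import cv2, numpy as np
s=sensors.read_state(); d=vision.capture("wrist")
np.savez("pics/w5.npz",pos=s["position"],rot=s["tool_rot"],**d)
cv2.imwrite("pics/w5z.png",cv2.convertScaleAbs(cv2.resize(d["frame"][100:370,170:340,::-1],None,fx=2.2,fy=2.2,interpolation=2),alpha=1.6,beta=15))
e=vision.capture("scene");f=e["frame"][:,:,::-1];np.savez("pics/s5.npz",**e)
cv2.imwrite("pics/s5z.png",cv2.resize(f[190:290,180:300],None,fx=6,fy=6,interpolation=2))
print(s["position"],s["tool_rot"],s["contact_force"])
E
```

```text
time: 7.1
position: [0.3691, 0.302, 0.2908]
tool_rot: [-180.0, 0.0, 90.0]
contact_force: [1.0, 0.3, -1.4]
finger_gap: 0.042
[0.3690752  0.30201385 0.29078603] [-1.79981999e+02  1.19760190e-02  9.00182711e+01] [ 0.97945547  0.26994664 -1.37108513]
```

View pics/w5z.png

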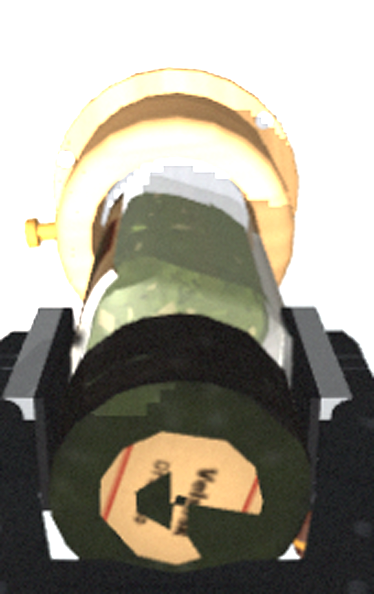

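View pics/s5z.png

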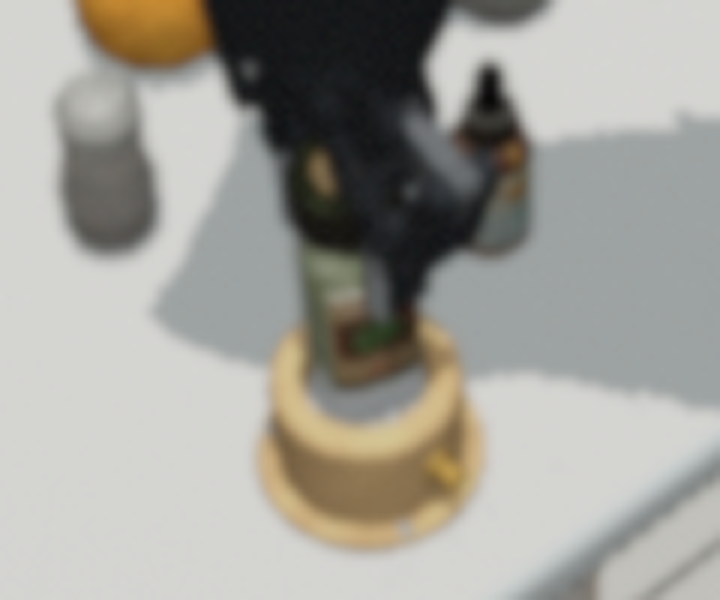

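Foot is just over the mouth and looks centred in both views. I'll lower it gently and watch the force.

```bash
python3 -m crank '[[0,0,0.004,0,0],[0,0,0.004,0,0],[0,0,0,0,0]]'; python3 -m crank '[[0,0,0.004,0,0],[0,0,0.003,0,0],[0,0,0,0,0]]'
```

```text
time: 7.5
position: [0.3687, 0.3015, 0.2822]
tool_rot: [-180.0, 0.0, 90.0]
contact_force: [-0.1, -0.8, -1.3]
finger_gap: 0.0419
time: 7.8
position: [0.3688, 0.3015, 0.2753]
tool_rot: [-180.0, 0.0, 90.0]
contact_force: [0.9, -0.8, -2.6]
finger_gap: 0.0418
```

```bash
python3 -m crank '[[0,0,0.003,0,0],[0,0,0.002,0,0],[0,0,0,0,0]]'; python3 -m crank '[[0,0,0.002,0,0],[0,0,0.002,0,0],[0,0,0,0,0]]'
python3 - <<'E'
from cell import vision
import cv2
for n,(x,y,w,h) in {"scene":(180,190,120,100),"wrist":(170,100,170,270)}.items():
    f=vision.capture(n)["frame"][y:y+h,x:x+w,::-1]
    cv2.imwrite(f"pics/{n}6z.png",cv2.convertScaleAbs(cv2.resize(f,None,fx=6 if n=="scene" else 2.2,fy=6 if n=="scene" else 2.2,interpolation=2),alpha=1.3,beta=10))
E
```

```text
time: 8.1
position: [0.3689, 0.3016, 0.2707]
tool_rot: [180.0, -0.0, 90.0]
contact_force: [-0.4, -0.5, 2.5]
finger_gap: 0.0421
time: 8.4
position: [0.3688, 0.3016, 0.2666]
tool_rot: [180.0, -0.0, 90.0]
contact_force: [-0.6, -0.3, 1.6]
finger_gap: 0.0418
```

View pics/scene6z.png

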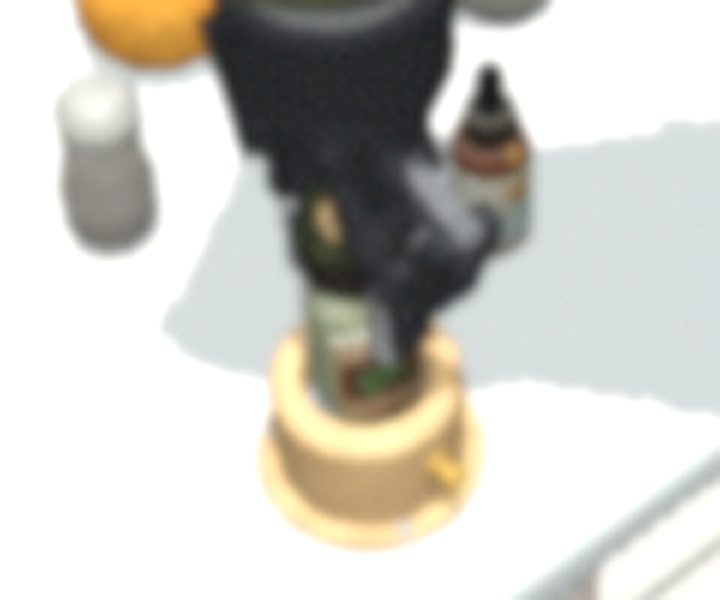

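View pics/wrist6z.png

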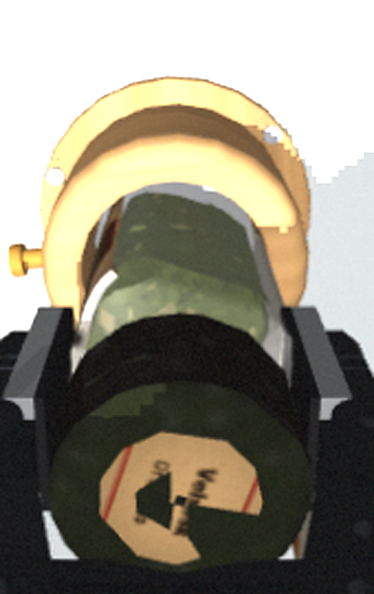

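In the bore and on the plate (contact at TCP z≈0.271, so the stop should be near 0.247). Pressing on.

```bash
python3 -m crank '[[0,0,0.003,0,0],[0,0,0.003,0,0],[0,0,0.003,0,0],[0,0,0,0,0]]'; python3 -m crank '[[0,0,0.003,0,0],[0,0,0.002,0,0],[0,0,0.002,0,0],[0,0,0,0,0]]'; python3 -m crank '[[0,0,0.001,0,0],[0,0,0,0,0],[0,0,0,0,0]]'
```

```text
time: 8.9
position: [0.3689, 0.3016, 0.2574]
tool_rot: [-180.0, 0.0, 90.0]
contact_force: [-0.3, -0.6, 5.7]
finger_gap: 0.042
time: 9.3
position: [0.3689, 0.3016, 0.2507]
tool_rot: [180.0, -0.0, 90.0]
contact_force: [-1.3, -1.1, 5.7]
finger_gap: 0.0425
time: 9.6
position: [0.3689, 0.3016, 0.2499]
tool_rot: [180.0, -0.0, 90.0]
contact_force: [-1.1, 0.6, 6.5]
finger_gap: 0.0424
```

```bash
for i in 1 2 3; do :; done; python3 -m crank '[[0,0,0.001,0,0],[0,0,0,0,0]]'; python3 -m crank '[[0,0,0.001,0,0],[0,0,0,0,0]]'; python3 -m crank '[[0,0,0.0005,0,0],[0,0,0,0,0]]'
```

```text
time: 9.8
position: [0.3689, 0.3016, 0.2488]
tool_rot: [180.0, -0.0, 90.0]
contact_force: [-1.7, 0.3, 7.1]
finger_gap: 0.0421
time: 10.0
position: [0.3689, 0.3016, 0.2478]
tool_rot: [180.0, -0.0, 90.0]
contact_force: [-1.0, 0.0, 5.9]
finger_gap: 0.0421
time: 10.2
position: [0.3689, 0.3016, 0.2474]
tool_rot: [180.0, -0.0, 90.0]
contact_force: [-2.3, 0.1, 6.5]
finger_gap: 0.0421
```

```bash
python3 -m crank '[[0,0,0.0005,0,0],[0,0,0,0,0]]'; python3 -m crank '[[0,0,0.0005,0,0],[0,0,0,0,0]]'; python3 -m crank '[[0,0,0.0005,0,0],[0,0,0,0,0]]'
```

```text
time: 10.4
position: [0.3689, 0.3017, 0.2473]
tool_rot: [180.0, -0.0, 90.0]
contact_force: [-2.5, -1.5, 12.4]
finger_gap: 0.042
time: 10.6
position: [0.3689, 0.3018, 0.2472]
tool_rot: [180.0, -0.0, 90.0]
contact_force: [-4.8, -2.7, 18.1]
finger_gap: 0.0419
time: 10.8
position: [0.369, 0.3018, 0.2471]
tool_rot: [179.9, -0.1, 90.0]
contact_force: [-5.7, -2.8, 24.4]
finger_gap: 0.0424
```

The stop is reached: z held at 0.247 while the force rose from 6.5 to 24 N over 1.5 mm of command. I'll hold and verify.

```bash
python3 -m crank '[[0,0,0,0,0],[0,0,0,0,0],[0,0,0,0,0],[0,0,0,0,0],[0,0,0,0,0]]'
python3 - <<'E'
from cell import vision,sensors
import cv2,numpy as np
F=[]
for n,(x,y,w,h,k) in {"scene":(130,150,220,150,3.6),"wrist":(120,60,270,320,1.8),"top":(130,110,250,160,3.2)}.items():
    f=vision.capture(n)["frame"][y:y+h,x:x+w,::-1]
    cv2.imwrite(f"pics/{n}7z.png",cv2.convertScaleAbs(cv2.resize(f,None,fx=k,fy=k,interpolation=2),alpha=1.2,beta=10))
    F.append(sensors.read_state()["contact_force"])
print(np.round(F,1),sensors.read_state()["qvel"].round(2))
E
```

```text
time: 11.3
position: [0.369, 0.3018, 0.2471]
tool_rot: [179.9, -0.1, 90.0]
contact_force: [-6.5, -2.8, 24.9]
finger_gap: 0.0419
[[-7.6 -3.9 23. ]
 [-6.7 -3.4 24.2]
 [-5.5 -3.4 24. ]] [-0.    0.09  0.07  0.   -0.02  0.13]
```

View pics/scene7z.png

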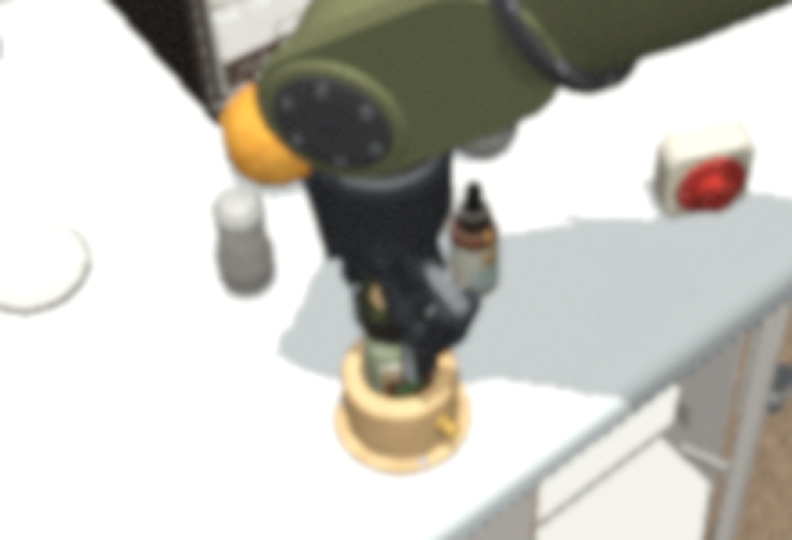

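View pics/wrist7z.png

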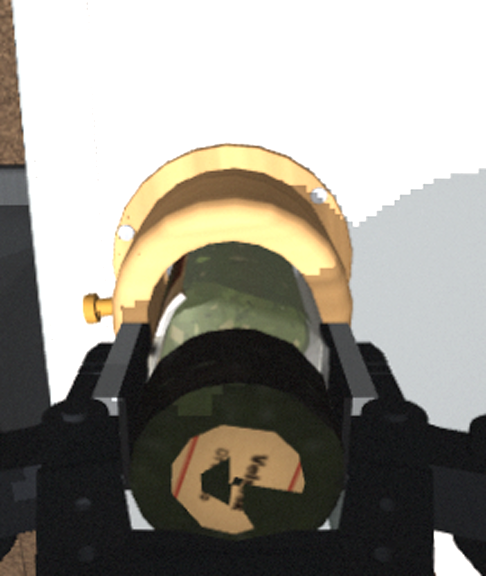

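View pics/top7z.png

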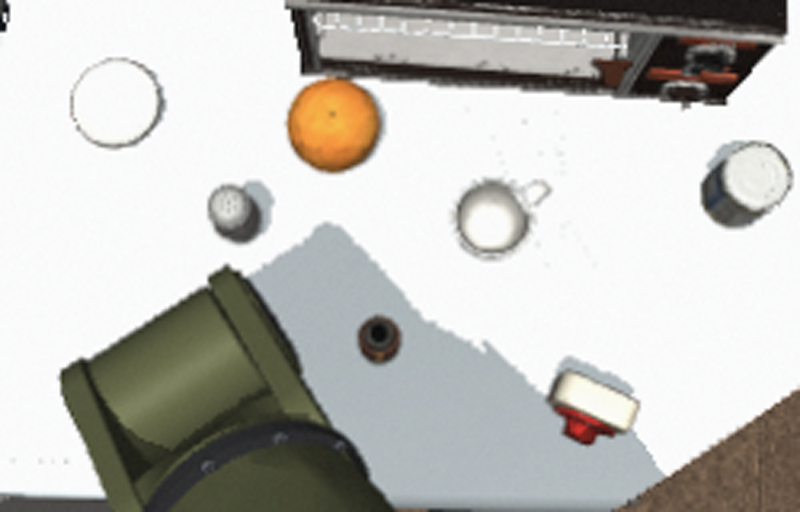

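Everything is steady at about 24 N. Travel from first contact was about 24 mm, fingertips are about 20 mm clear of the rim, and all the bystanders are in place. Handing in.

```bash
python3 -c "
from cell import manip,sensors
print(manip.finish_job()); s=sensors.read_state(); print(s['time'],s['contact_force'].round(1),s['position'].round(4))"
```

```text
the job is handed in; nothing more can be done
None
the job is handed in; nothing more can be done
```

The jar is standing upright in the spring-lift well, pressed down at the hard stop and still held in the gripper. I handed the job in at about 11.5 s; no verdict is reported, and no reading could be taken after hand-in.

- **Pressing:** the jar met the plate with the tool at z ≈ 0.271 m and stopped at 0.247 m, which matches the 24 mm of travel. There the force rose from about 6.5 to 24 N over the last 1.5 mm of commanded push, while the tool barely moved.
- **Last checks:** it held steady at 23–25 N down, with about 7 N sideways. The finger gap was 42 mm, so the jar was still gripped, and the fingertips were about 20 mm above the rim. In the camera views the jar looked upright and centred in the bore.
- **Surroundings:** the pictures showed none of the bystanders moved, though the orange and cup were partly hidden in one of them. I saw no sign of the arm touching the fridge.
- **Small disagreement:** the views placed the well and the jar a few millimetres apart from each other. I used the offset between jar and well, which agreed to about 1 mm, and the jar went in without binding.

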